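Refit the spring-loaded knob of a pepper mill

TASK

The battery pepper mill stands grinder end up in the vice: turn its black grind-setting ring until the white pointer stands on the broad white zero mark of the dial. Then pick up the purple wing knob, turn it so that the flat in its bore matches the flat of the mill's D-shaped shaft, and push it onto the shaft, fully down against the spring. Finish while still holding the knob pressed right down, without letting go, so that I can slip the retaining clip into the shaft's groove above it, and leave the gear, the tape roll and the power bank where they are.

Things in the scene. Friction and masses are not known exactly. Their poses are not given: they have to be found in the camera images.
- vice: Dark iron bench vice with blue soft jaws, fixed. Origin on the counter under the axis of the mill it clamps. x axis = closing direction: fixed jaw on +x, screw and T-handle on -x. Footprint x -165 to +86 mm, y +-50 mm; jaws 75 mm high. The mill in it is 59 mm thick up to z 90 mm (purple), 57 mm up to z 136 mm (clear chamber, black neck); then come ring and shaft.
- dial_centre (a point): Centre of the round dark dial at the mill's upper end, on the mill's axis, level with the dial and with the ring's upper face, 152 mm above the counter. Axes as vice, z up. The dial does not turn.
- zero_mark (a point): Where the ring pointer stands at zero: on the ring's upper face, 27.5 mm from the axis on the vice's +x side. The zero mark, a white block 4 mm wide running radially 14 to 24 mm from the axis, lies on the dial just inside it; the thinner light grey ticks are other settings.
- grind_ring (a joint): Black ribbed ring around the dial, 62 mm across, 16 mm high (z 136 to 152 mm), gripped on its outside from above; the shaft stands 32 mm up in its middle. Value in rad: 0 = pointer at mid zero mark, growing counter-clockwise seen from above; starts at 0.5 to 1.3 (turn it clockwise), range -0.6 to 1.7, so it can overrun zero. 0.06 N m of friction; stays where left.
- ring_pointer (a point): White triangular pointer on the upper face of the grind-setting ring, 27.5 mm from the axis; it turns with the ring.
- shaft_tip (a point): Centre of the top of the steel D-shaft, on the mill's axis, 184 mm above the counter. Its x axis points square out of the flat; z up. Shaft 10 mm round, flat 1.5 mm from the axis (6.5 mm across), top 1.5 mm tapered; dark clip groove 2 to 3.3 mm below the tip. It stands at any angle within 0.6 rad of the vice's x axis and is stiff to turn (0.4 N m, geared).
- knob: Purple wing knob, loose, about 30 g, standing on its skirt on the counter, left or right of the vice. Origin at the centre of its underside, z up, x along the wing towards the white line on its top. Skirt 36 mm round, 5 mm high; on it the wing, 34 mm long (x), 20 mm wide (y), its top 24 mm above the underside: grip it across the 20 mm.
- knob_bore (a point): Centre of the upper mouth of the knob's bore, 24 mm above its underside; axes as knob. The D bore runs right through: 11.4 mm round, its flat 2 mm from the axis on the +x side (white line), so 0.7 mm of clearance round the shaft, 0.5 mm at the flat. It goes on with its x axis pointing as the shaft's does, to be matched within 10 degrees. Fully home, the knob's underside is 29 mm below the shaft tip.
- washer (a joint): Brass washer, 23 mm across, on a spring around the shaft; the knob's underside lands on it. Joint value m: 0 = up (its top 9 mm above the dial, 23 mm below the shaft tip), growing as it is pressed down, stop at 0.006. Spring force 4 N at 0, 10 N at the stop; it pushes the knob up again if the knob is not held down.
- gear: Blue-grey plastic gear with a small pinion on top, loose, 40 mm across, 15 mm high, lying on the counter on the side of the vice where the knob is not. Origin at the centre of its underside. To be left alone.
- tape_roll: Roll of blue tape, loose, lying flat on the counter, 96 mm across, 24 mm high. Origin at the centre of its underside. To be left alone.
- power_bank: Pink power bank, loose, lying flat, 66 x 104 x 14 mm. Origin at the centre of its underside. To be left alone.

How it is judged:
By the outcome, as a careful person would: the job done as asked, in the order asked, and still so for the second after the job is handed in, while the arm keeps its last pose, push and grip.
It also fails if it takes over 48 s, if anything falls off the work surface, if the arm or the gripper's body presses on something with over 40 N, if the wrist force passes 120 N, or if a joint passes its speed limit or range.

ROBOT

A 7-joint arm with a two-finger parallel gripper is mounted at the origin on the work surface. World frame = base frame: x ahead of the robot, y to its left, z up, the work surface at z = 0. Lengths are in m, angles in rad, forces in N, time in s.
With the tool pointing down it reaches from about 0.425 to 0.875 m from the base axis. Payload 4.7 kg.
Tool frame: the origin (TCP) lies at the very end of the fingers, on their centre line; the grasp point (between the pads) lies 19 mm behind it; z points along the fingers, y is the direction in which the jaws open and shut (so a half turn about z gives the same grasp; the last joint's range is limited). The gripper opens to 87 mm and grips with 3 to 60 N. Pads are 19 mm wide; open, the fingers measure 117 mm over their backs; the gripper's body (75 mm by 190 mm) begins 51 mm behind the grasp point.
Start: joints at [-1.32, 0.321, -0.07, 1.45, 0.023, 1.371, -0.057], TCP at [0.153, 0.632, 0.223] pointing down, gripper open.
Joint ranges: [-2.86, 2.86], [-0.3, 2.09], [-1.38, 1.24], [0.06, 2.45], [-1.56, 4.7], [0.09, 2.05], [-2.69, 2.69]. Speed limits (rad/s): [2.57, 2.57, 3.14, 3.14, 3.14, 3.14, 3.14].

INTERFACE

Orientations are given as a rotation vector (axis times angle).
In Python, from bench import ctrl gives the robot as it stands. The module is installed in compiled form; this text tells all that it offers.
- The arm moves only by the tool move_arm, never from a script. Its arguments are lists of equal length, an entry for each row: "dp": the shift along the tool's x, y, z in units of 30 mm (1.0 is 30 mm), a list of three; "turn": the turn about the tool's z in units of 5 degrees (1.0 is 5 degrees); "jaw": the opening, from -1 (shut) to 1 (fully open). A call has 1 to 5 rows; each row is the pose to reach, as a shift and turn from the pose commanded when the call began, along the tool's axes at that moment; what a row does not reach only later rows make up. A row lasts 1/10 s, in which the tool goes at most 50 mm and 8.59 degrees, less where a joint would pass 70% of its speed; a pose out of reach is approached as far as the arm can. A call with a gripper value outside its range is refused whole. The fingers move at their own pace and stop on an object; "grip_force" is the grip in N (left out, the last holds). Time passes only in rows, so rows that repeat a pose let the fingers close. It gives the time, the measured TCP pose, the force and the opening at its end, in the units of the state.
- ctrl.get_state(): the state, without advancing time (a new reading comes with each control period).
- ctrl.get_image(name): name is "scene" or "top"; returns the picture (480x640x3 uint8, red, green, blue); there is no depth.
- ctrl.camera_info(name): a dict with "intrinsics" (3x3 intrinsics, pixels), "extrinsics" (4x4, takes a point from world to camera coordinates). Camera axes: x right, y up, looking along -z (the intrinsics and any distortion apply to the point x, -y, -z); pixel columns grow to the right and rows downward; lengths in m; the calibration is good to about 2 mm. A picture is of the moment at which its call begins. camera_info takes no time and is no camera call.
- ctrl.close_job(): hands the job in, once; it reports no verdict.
Trained networks look in the newest picture that a camera, given by its name, has taken for a name from the list of things; names that differ only in an ending like _2 or _b are one class to them, and where a whole thing is asked for, a point or a joint stands for the part that bears it (a point fixed in the world has none). Each returns a list of dicts, best first, with "confidence" (0 to 1); they miss things now and then, are a little off and sometimes report something else, mostly with a low value. They report only what shows in the picture. A call takes as long as a camera call.
- ctrl.look_for(camera, target): "rect" ([centre column, centre row, width, height] in pixels, round what is visible of it).
- ctrl.masks_of(camera, target): "region" (480x640 bool, what is visible of it) and "rect" ([centre column, centre row, width, height] in pixels, round what is visible of it).
The state is a dict: "time": time; "joint_positions": joint angles; "qd": joint speeds; "joint_torque": joint torques, N m; "position": TCP position; "tool_rot": TCP orientation; "ft_force": force on the tool from outside, world axes, zero at the start; "torque": the same for the moment, N m; "grip_width": opening from 0.0 (shut) to 1.0 (fully open).
Only numpy, scipy, OpenCV 4.12 (cv2) and the standard library are available. Lean on these libraries where they do the work, as an engineer would, in place of code of your own. Each camera call takes 0.05 s, during which the arm holds its last target. There are 200 camera calls.

## Working session

There is one attempt and no reset: what is moved stays moved. The work goes in short steps, Python scripts to look and compute and a tool call to move; the robot and the scene stay as the last step left them, time stands still between calls to the robot, and variables do not carry over. Pictures are saved under pics/ and viewed, about 8 in all and at most 12, crops included, and the job is handed in when it is done.

Besides the shell and the picture viewer there is one more tool, called after "Call:" as name(argument=value, ...) on one line, values as JSON. move_arm: Moves the arm, as the interface text tells. Its arguments: {"type":"object","properties":{"dp":{"type":"array","items":{"type":"array","items":{"type":"number"}}},"turn":{"type":"array","items":{"type":"number"}},"jaw":{"type":"array","items":{"type":"number"}},"grip_force":{"type":"number"}},"required":["dp","turn","jaw"]}

```bash
mkdir -p pics
cat > h.py <<'E'
import numpy as np, cv2
from bench import ctrl
def cam(n):
    i=ctrl.camera_info(n); return np.array(i["intrinsics"]),np.array(i["extrinsics"]),i
def proj(n,P):
    K,E,_=cam(n); p=np.atleast_2d(P)@E[:3,:3].T+E[:3,3]; q=p*[1,-1,-1]; u=q@K.T; return u[:,:2]/u[:,2:]
def back(n,uv,z):
    K,E,_=cam(n); uv=np.atleast_2d(uv); d=np.c_[uv,np.ones(len(uv))]@np.linalg.inv(K).T*[1,-1,-1]
    R,t=E[:3,:3],E[:3,3]; c=-R.T@t; d=d@R; return c+d*((z-c[2])/d[:,2])[:,None]
def save(img,f): cv2.imwrite('pics/'+f,cv2.cvtColor(np.ascontiguousarray(img),cv2.COLOR_RGB2BGR))
E
python3 - <<'E'
from h import *
for n in("scene","top"):
    K,E,i=cam(n); print(n,{k:v for k,v in i.items() if k not in("intrinsics","extrinsics")},K.round(1).tolist(),(-E[:3,:3].T@E[:3,3]).round(3),E[2,:3].round(2))
    im=ctrl.get_image(n); save(im,n+'0.png')
    for t in("knob","knob_bore","shaft_tip","ring_pointer","grind_ring","vice","gear","tape_roll","power_bank","washer"):
        r=ctrl.look_for(n,t)[:2]; print(t,[(np.round(x["rect"]).tolist(),round(x["confidence"],2)) for x in r])
s=ctrl.get_state();print({k:np.round(v,3).tolist() for k,v in s.items()})
E
```

```text
scene {} [[486.1, 0.0, 313.3], [0.0, 486.1, 233.7], [0.0, 0.0, 1.0]] [ 1.013 -0.294  0.747] [ 0.49 -0.39  0.78]
knob [([362.0, 195.0, 19.0, 18.0], 0.55), ([147.0, 307.0, 25.0, 22.0], 0.41)]
knob_bore [([361.0, 194.0, 20.0, 22.0], 0.51), ([256.0, 224.0, 38.0, 35.0], 0.26)]
shaft_tip [([211.0, 422.0, 81.0, 78.0], 0.61), ([256.0, 211.0, 8.0, 14.0], 0.53)]
ring_pointer [([257.0, 223.0, 41.0, 36.0], 0.55)]
grind_ring [([258.0, 223.0, 39.0, 38.0], 0.64)]
vice []
gear [([147.0, 309.0, 25.0, 20.0], 0.79)]
tape_roll [([439.0, 246.0, 54.0, 48.0], 0.69)]
power_bank [([211.0, 422.0, 76.0, 81.0], 0.61), ([257.0, 211.0, 9.0, 12.0], 0.36)]
washer [([259.0, 223.0, 36.0, 35.0], 0.6), ([254.0, 217.0, 15.0, 18.0], 0.56)]
top {} [[444.2, 0.0, 320.2], [0.0, 444.2, 243.3], [0.0, 0.0, 1.0]] [0.506 0.012 0.888] [-0.14  0.03  0.99]
knob [([211.0, 300.0, 22.0, 13.0], 0.82)]
knob_bore [([208.0, 299.0, 16.0, 18.0], 0.56)]
shaft_tip []
ring_pointer [([348.0, 275.0, 29.0, 32.0], 0.89)]
grind_ring [([349.0, 277.0, 41.0, 34.0], 0.56)]
vice [([344.0, 302.0, 60.0, 131.0], 0.8)]
gear [([446.0, 310.0, 16.0, 17.0], 0.56)]
tape_roll [([199.0, 203.0, 52.0, 50.0], 0.85)]
power_bank [([445.0, 194.0, 57.0, 37.0], 0.93), ([211.0, 298.0, 19.0, 13.0], 0.33)]
washer [([349.0, 273.0, 17.0, 13.0], 0.44)]
{'time': 1.1, 'joint_positions': [-1.32, 0.321, -0.07, 1.45, 0.023, 1.371, -0.057], 'qd': [0.0, -0.001, 0.0, 0.001, 0.0, -0.001, 0.001], 'joint_torque': [0.0, -49.113, -0.403, -31.276, -0.064, 0.034, 0.0], 'position': [0.152, 0.632, 0.223], 'tool_rot': [0.371, 3.12, 0.0], 'ft_force': [-0.119, 0.266, 0.143], 'torque': [0.027, 0.023, -0.005], 'grip_width': 1.002}
```

View pics/top0.png

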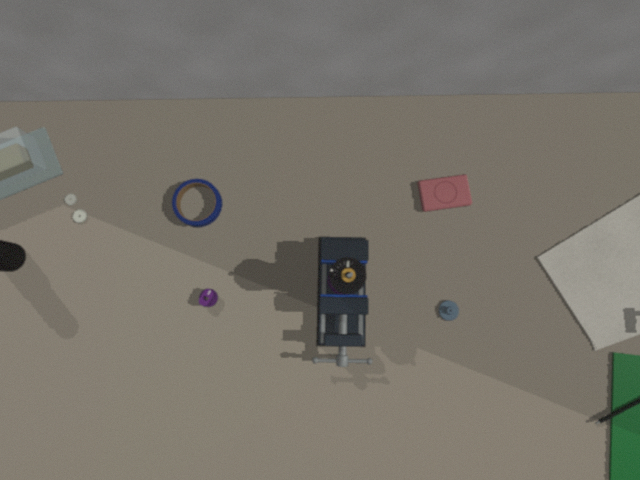

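View pics/scene0.png

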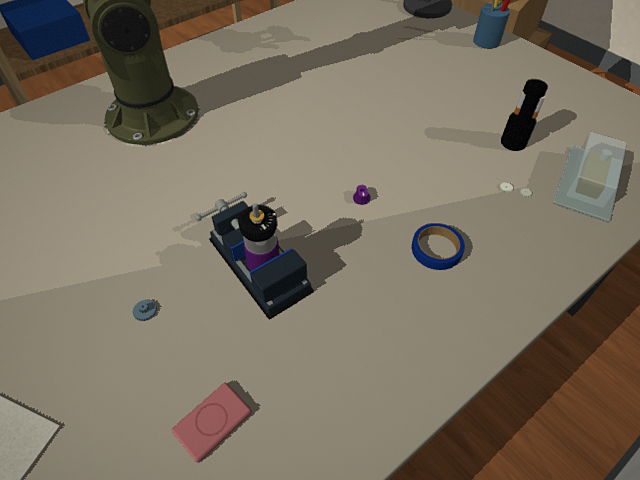

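The top view shows the vice around (344,300), the mill ring at (348,275) and the knob at (208,298). I'll enlarge the ring and knob from both cameras.

Run:
```python
from h import *
t=cv2.cvtColor(cv2.imread('pics/top0.png'),cv2.COLOR_BGR2RGB);s=cv2.cvtColor(cv2.imread('pics/scene0.png'),cv2.COLOR_BGR2RGB)
def c(im,u,v,w,k): return cv2.resize(im[v-w:v+w,u-w:u+w],(k,k),interpolation=cv2.INTER_CUBIC)
save(np.hstack([np.vstack([c(t,348,275,24,380),c(t,210,298,14,200).repeat(1,0) if 0 else cv2.copyMakeBorder(c(t,209,298,14,200),0,0,0,180,0)]),np.vstack([c(s,257,221,24,380),cv2.copyMakeBorder(c(s,362,195,14,200),0,0,0,180,0)])]),'c0.png')
print(back('top',[[348,275]],.152),back('scene',[[258,223]],.150),back('top',[[208,298]],.015),back('scene',[[362,195]],.012))
```

```text
[[ 0.55757012 -0.05233304  0.152     ]] [[ 0.56300109 -0.05416052  0.15      ]] [[0.52951306 0.20938948 0.015     ]] [[0.53117573 0.21214427 0.012     ]]
```

View pics/c0.png

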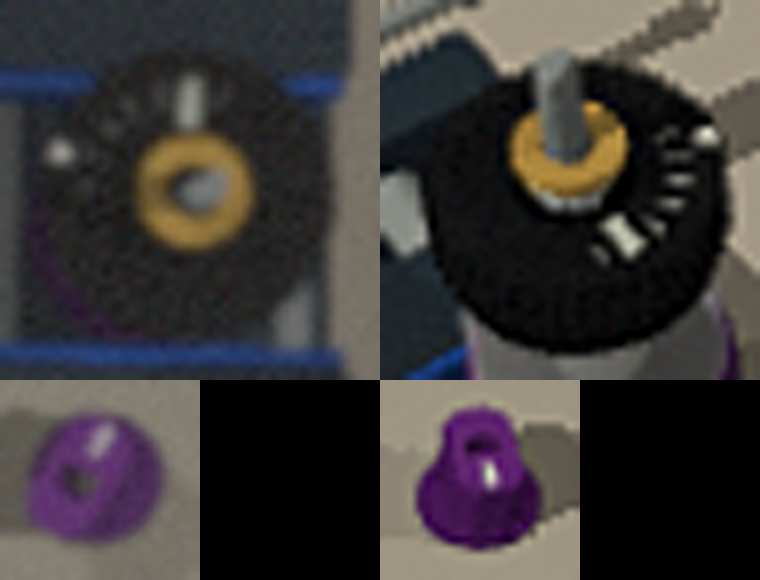

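Top crop: pointer at about (331.6,270.2), zero block at (348,264) and washer at (348,274.5). The scene crop shows the pointer at (274,214) and the zero block at (264,227). The knob's bore and white line are visible in both. Next is a least-squares fit of the mill and knob poses, plus a bigger view of the shaft.

Run:
```python
from h import *
from scipy.optimize import least_squares
def px(x,y,o,s): return (np.array([x,y])+.5)/s+o-.5
S=380/48;S2=200/28
oT,oS,kT,kS=np.array([324,251]),np.array([233,197]),np.array([195,284]),np.array([348,181])
obs=dict(pt=('top',px(60,152,oT,S)),zt=('top',px(190,103,oT,S)),wt=('top',px(194,190,oT,S)),ps=('scene',px(327,135,oS,S)),zs=('scene',px(244,236,oS,S)),ws=('scene',px(189,148,oS,S)))
def mp(p):
    c=np.array([p[0],p[1]]); r=lambda a,R,z: np.r_[c+R*np.array([np.cos(a),np.sin(a)]),z]
    return dict(p=r(p[2]+p[3],.0275,.152),z=r(p[2],.019,.152),w=r(0,0,.161))
def f(p):
    m=mp(p); return np.concatenate([ (proj(n,m[k[0]])[0]-uv) for k,(n,uv) in obs.items()])
r=least_squares(f,[.56,-.053,0,1]);print('mill',r.x.round(4),'yaw,ring deg',np.degrees(r.x[2:]).round(1),r.fun.reshape(-1,2).round(1).tolist())
ko=dict(lt=('top',px(103,58,kT,S2)),bt=('top',px(78,103,kT,S2)),ls=('scene',px(110,93,kS,S2)),bs=('scene',px(102,67,kS,S2)))
def g(p):
    m=dict(l=[p[0]+.0115*np.cos(p[2]),p[1]+.0115*np.sin(p[2]),.024],b=[p[0],p[1],.024])
    return np.concatenate([proj(n,np.array(m[k[0]]))[0]-uv for k,(n,uv) in ko.items()])
q=least_squares(g,[.53,.21,-.4]);print('knob',q.x.round(4),np.degrees(q.x[2]).round(1),q.fun.reshape(-1,2).round(1).tolist())
tip=np.r_[r.x[:2],.184]
for n in('top','scene'): print(n,'tip',proj(n,tip).round(1),'dial',proj(n,np.r_[r.x[:2],.152]).round(1))
def crop(n,c,w,k):
    im=ctrl.get_image(n).astype(float)
    ims=[im]+[ctrl.get_image(n).astype(float) for _ in range(5)]
    print('noise',np.std(ims,0).mean().round(2)); im=np.mean(ims,0).clip(0,255)
    a=cv2.resize(im[c[1]-w:c[1]+w,c[0]-w:c[0]+w].astype(np.float32),(k,k),interpolation=cv2.INTER_LANCZOS4)
    return (a.clip(0,255)*1.0).astype(np.uint8)
t=proj('top',tip)[0].round().astype(int);s=proj('scene',tip)[0].round().astype(int)+[0,4]
print(t,s);save(np.hstack([crop('top',t,10,400),crop('scene',s,10,400)]),'c1.png')
```

```text
mill [ 0.5573 -0.051  -0.0683  1.3258] yaw,ring deg [-3.9 76. ] [[0.2, 0.7], [0.0, 0.2], [-0.4, 0.2], [-0.1, 0.9], [0.2, 0.2], [0.5, 0.2]]
knob [ 0.5295  0.2122 -0.5169] -29.6 [[-0.5, 0.9], [-0.0, -0.0], [0.1, 0.9], [0.0, 0.6]]
top tip [[348.9 273.8]] dial [[347.2 275.2]]
scene tip [[255.5 205.8]] dial [[257.5 219.2]]
[349 274] [256 210]
noise 1.69
noise 0.88
```

View pics/c1.png

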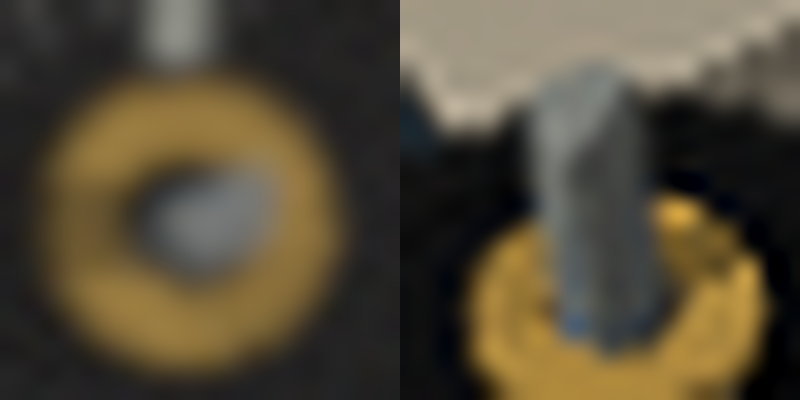

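The pictures show the flat facing up-left in the top crop and dark on the right in the scene crop, with the ridge at crop x≈575. I'll compare the profile with predictions for different shaft angles.

Run:
```python
from h import *
im=np.mean([ctrl.get_image('scene').astype(float) for _ in range(4)],0)
g=im.mean(2)
for v in range(201,220): print(v,g[v,246:270].round().astype(int).tolist())
t=np.mean([ctrl.get_image('top').astype(float) for _ in range(4)],0)
print('top blue'); 
for v in range(266,284): print(v,t[v,340:358,2].round().astype(int).tolist())
c=np.array([.5573,-.051])
R=.005
for d in (0,10,15,20,25,30,35,40):
    th=np.radians(d); a=np.linspace(np.radians(72.5),2*np.pi-np.radians(72.5),80)+th
    D=np.c_[c+R*np.c_[np.cos(a),np.sin(a)],0*a+.175]
    u=proj('scene',D)[:,0]; U=proj('top',np.c_[D[[0,-1],:2],[.1825]*2]); S=proj('scene',np.c_[D[[0,-1],:2],[.1825]*2])
    print(d,'scene L/ridge/R',u.min().round(2),u[-1].round(2),u.max().round(2),'ratio',((u[-1]-u.min())/(u.max()-u.min())).round(2),'width',(u.max()-u.min()).round(2),'tipcorner vec',(S[0]-S[1]).round(1),'top corners',U.round(1).tolist())
```

```text
201 [152, 148, 148, 149, 149, 148, 149, 148, 149, 148, 148, 148, 147, 148, 149, 149, 152, 156, 149, 100, 100, 83, 85, 83]
202 [160, 152, 148, 148, 148, 149, 148, 149, 150, 150, 151, 150, 150, 150, 152, 156, 150, 99, 99, 80, 82, 82, 79, 92]
203 [120, 159, 151, 149, 148, 150, 150, 144, 138, 127, 133, 148, 159, 161, 154, 103, 102, 83, 84, 83, 80, 93, 146, 143]
204 [68, 141, 156, 153, 153, 155, 147, 128, 124, 125, 122, 86, 102, 86, 78, 77, 91, 78, 91, 103, 153, 147, 155, 152]
205 [36, 89, 169, 164, 155, 97, 95, 127, 125, 126, 99, 61, 35, 16, 16, 35, 43, 37, 70, 94, 123, 166, 158, 152]
206 [38, 50, 93, 89, 84, 32, 75, 134, 130, 114, 75, 66, 31, 11, 15, 15, 14, 15, 29, 38, 49, 88, 101, 163]
207 [31, 30, 24, 22, 20, 12, 63, 123, 112, 75, 69, 65, 35, 10, 12, 12, 17, 17, 16, 14, 12, 19, 46, 111]
208 [19, 19, 17, 17, 14, 14, 56, 114, 85, 61, 66, 65, 33, 8, 11, 14, 15, 13, 15, 15, 17, 15, 20, 37]
209 [19, 18, 18, 11, 10, 7, 45, 109, 87, 68, 66, 64, 43, 29, 5, 11, 14, 17, 18, 16, 15, 18, 16, 12]
210 [18, 13, 10, 11, 12, 4, 40, 109, 95, 75, 66, 64, 80, 132, 121, 35, 8, 15, 11, 18, 13, 13, 17, 11]
[... 2703 characters left out ...]
ners [[345.7, 273.8], [351.4, 272.1]]
20 scene L/ridge/R 252.91 255.1 258.64 ratio 0.38 width 5.73 tipcorner vec [ 3.6 -3.9] top corners [[345.7, 274.0], [351.2, 271.8]]
25 scene L/ridge/R 252.91 255.37 258.47 ratio 0.44 width 5.56 tipcorner vec [ 3.1 -4.1] top corners [[345.7, 274.3], [351.0, 271.6]]
30 scene L/ridge/R 252.91 255.64 258.27 ratio 0.51 width 5.36 tipcorner vec [ 2.7 -4.2] top corners [[345.8, 274.6], [350.8, 271.5]]
35 scene L/ridge/R 252.91 255.92 258.06 ratio 0.58 width 5.15 tipcorner vec [ 2.2 -4.4] top corners [[345.8, 274.8], [350.6, 271.3]]
40 scene L/ridge/R 252.91 256.2 257.84 ratio 0.67 width 4.93 tipcorner vec [ 1.7 -4.5] top corners [[346.0, 275.1], [350.4, 271.1]]
```

The shaft flat points at about +24° in world, the mill is at (0.557,-0.051) with yaw -4°, and the knob is at (0.5295,0.212) with yaw about -30°. I'll move toward the mill now.

Add to h.py:
```python
from scipy.spatial.transform import Rotation as Ro
def rel(target,jaw_deg=None):
    s=ctrl.get_state(); R=Ro.from_rotvec(s["tool_rot"]).as_matrix(); p=np.array(s["position"])
    d=R.T@(np.array(target)-p)/.03; a=np.degrees(np.arctan2(R[1,1],R[0,1]))
    print('t',round(s["time"],2),'pos',p.round(4),'jaw axis',a.round(2),'tilt',R[:,2].round(3),'F',np.round(s["ft_force"],1),'T',np.round(s["torque"],2),'w',round(s["grip_width"],3),'q7',round(s["joint_positions"][6],2))
    print('dp',d.round(2),'turn',None if jaw_deg is None else round(-((jaw_deg-a+90)%180-90)/5,2))
```

```text
(no output)
```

Call:
move_arm(dp=[[-14.3, -9.65, 0], [-14.3, -9.65, 0], [-14.3, -9.65, 0], [-14.3, -9.65, 0], [-14.3, -9.65, 0]], turn=[0, 0, 0, 0, 0], jaw=[1, 1, 1, 1, 1])

```text
time: 2.6
position: [0.3223, 0.4457, 0.2229]
tool_rot: [0.371, 3.119, 0.001]
ft_force: [0.5, 0.7, -0.0]
grip_width: 1.002
```

```bash
python3 -c "
from h import *
rel([.54,.15,.223])
rel([.5573,-.051,.223])"
```

```text
t 2.6 pos [0.3223 0.4457 0.2229] jaw axis 76.44 tilt [ 0.     0.001 -1.   ] F [ 0.5  0.7 -0. ] T [ 0.03 -0.03 -0.  ] w 1.002 q7 0.35
dp [-9.36 -7.88 -0.01] turn None
t 2.6 pos [0.3223 0.4457 0.2229] jaw axis 76.44 tilt [ 0.     0.001 -1.   ] F [ 0.5  0.7 -0. ] T [ 0.03 -0.03 -0.  ] w 1.002 q7 0.35
dp [-1.150e+01 -1.426e+01 -1.000e-02] turn None
```

Call:
move_arm(dp=[[-9.4, -7.9, 0], [-9.4, -7.9, 0], [-9.4, -7.9, 0], [-9.4, -7.9, 0], [-9.4, -7.9, 0]], turn=[0, 0, 0, 0, 0], jaw=[1, 1, 1, 1, 1])

```text
time: 3.1
position: [0.4704, 0.2443, 0.223]
tool_rot: [0.371, 3.119, 0.002]
ft_force: [0.2, 0.4, 0.2]
grip_width: 0.999
```

```bash
python3 -c "
from h import *
rel([.5573,-.051,.2])"
```

```text
t 3.1 pos [0.4704 0.2443 0.223 ] jaw axis 76.44 tilt [ 0.001  0.001 -1.   ] F [0.2 0.4 0.2] T [0.02 0.   0.05] w 0.999 q7 0.82
dp [-5.12 -8.89  0.76] turn None
```

Call:
move_arm(dp=[[-5.1, -8.9, 0], [-5.1, -8.9, 0], [-5.1, -8.9, 0], [-5.1, -8.9, 0], [-5.1, -8.9, 0]], turn=[0, 0, 0, 0, 0], jaw=[1, 1, 1, 1, 1])

```text
time: 3.6
position: [0.5397, 0.0042, 0.223]
tool_rot: [0.371, 3.119, 0.001]
ft_force: [1.2, -0.6, -0.1]
grip_width: 1.003
```

```bash
python3 -c "
from h import *
rel([.5573,-.051,.223])"
```

```text
t 3.6 pos [0.5397 0.0042 0.223 ] jaw axis 76.45 tilt [ 0.001  0.001 -1.   ] F [ 1.2 -0.6 -0.1] T [-0.01 -0.07  0.06] w 1.003 q7 1.32
dp [-1.   -1.65 -0.  ] turn None
```

Call:
move_arm(dp=[[-1.0, -1.65, 0], [-1.0, -1.65, 0], [-1.0, -1.65, 1.2], [-1.0, -1.65, 2.4], [-1.0, -1.65, 2.83]], turn=[0, 0, 0, 0, 0], jaw=[1, 1, 1, 1, 1])

```text
time: 4.1
position: [0.5546, -0.0485, 0.1344]
tool_rot: [-0.37, -3.114, 0.001]
ft_force: [0.2, -0.3, 0.3]
grip_width: 1.001
```

```bash
python3 -c "
from h import *
rel([.5573,-.051,.138])
save(ctrl.get_image('scene')[130:290,170:380].repeat(3,0).repeat(3,1),'s1.png')"
```

```text
t 4.1 pos [ 0.5546 -0.0485  0.1344] jaw axis 76.44 tilt [-0.005  0.    -1.   ] F [ 0.2 -0.3  0.3] T [ 0.03  0.04 -0.03] w 1.001 q7 1.47
dp [-0.1  -0.06 -0.12] turn None
```

View pics/s1.png

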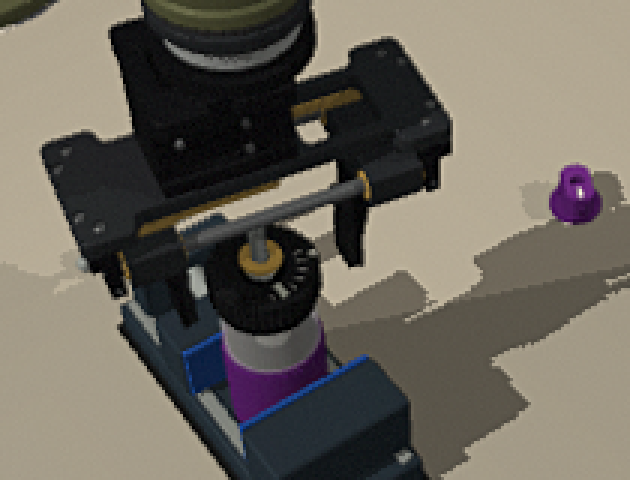

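The ring stands between the fingers with the knob untouched at the right. I'll close gently and read the side force.

Call:
move_arm(dp=[[-0.05, -0.03, -0.1], [-0.05, -0.03, -0.1], [-0.05, -0.03, -0.1], [-0.05, -0.03, -0.1], [-0.05, -0.03, -0.1]], turn=[0, 0, 0, 0, 0], jaw=[0.5, 0.5, 0.35, 0.35, 0.35], grip_force=8)

```text
time: 4.65
position: [0.5589, -0.0525, 0.1421]
tool_rot: [0.373, 3.117, -0.003]
ft_force: [-0.2, -5.1, 5.0]
grip_width: 0.71
```

```bash
python3 -c "
from h import *
rel([.5573,-.051,.138])"
```

```text
t 4.65 pos [ 0.5589 -0.0525  0.1421] jaw axis 76.37 tilt [ 0.002 -0.002 -1.   ] F [-0.2 -5.1  5. ] T [-1.3   0.29  0.  ] w 0.71 q7 1.47
dp [0.06 0.04 0.14] turn None
```

Call:
move_arm(dp=[[0, -0.04, 0], [0, -0.04, 0], [0, -0.04, 0]], turn=[0, 0, 0], jaw=[0.35, 0.35, 0.35], grip_force=15)

```text
time: 4.95
position: [0.5589, -0.0525, 0.1421]
tool_rot: [0.372, 3.117, -0.001]
ft_force: [-0.3, -3.6, 6.2]
grip_width: 0.704
```

```bash
python3 -c "
from h import *
rel([.5573,-.051,.138])"
```

```text
t 4.95 pos [ 0.5589 -0.0525  0.1421] jaw axis 76.39 tilt [ 0.003 -0.001 -1.   ] F [-0.3 -3.6  6.2] T [-0.78  0.17  0.02] w 0.704 q7 1.48
dp [0.06 0.04 0.14] turn None
```

Along the jaw direction the axis sits at y≈-0.0525. Now turning the ring 70° clockwise.

Call:
move_arm(dp=[[0, -0.04, 0], [0, -0.04, 0], [0, -0.04, 0], [0, -0.04, 0], [0, -0.04, 0]], turn=[1.4, 2.8, 4.2, 5.6, 7], jaw=[0.35, 0.35, 0.35, 0.35, 0.35])

```text
time: 5.45
position: [0.5582, -0.0536, 0.1421]
tool_rot: [1.299, 2.859, 0.0]
ft_force: [-2.0, -3.7, 6.8]
grip_width: 0.707
```

Call:
move_arm(dp=[[0, 0, 0], [0, 0, 0], [0, 0, 0], [0, 0, 0], [0, 0, 0]], turn=[1.4, 2.8, 4.2, 5.6, 7], jaw=[0.35, 0.35, 0.35, 0.35, 0.35])

```text
time: 5.95
position: [0.557, -0.0542, 0.1421]
tool_rot: [-2.1, -2.336, 0.002]
ft_force: [-5.6, -3.5, 9.8]
grip_width: 0.707
```

Call:
move_arm(dp=[[0, 0, 0], [0, 0, 0]], turn=[0, 0], jaw=[0.35, 0.35])

```text
time: 6.15
position: [0.557, -0.0541, 0.1421]
tool_rot: [-2.095, -2.341, 0.002]
ft_force: [-4.6, -3.5, 9.4]
grip_width: 0.705
```

```bash
python3 -c "
from h import *
rel([.5573,-.051,.138])
im=ctrl.get_image('scene')[195:250,225:295]
save(cv2.resize(im,None,fx=8,fy=8,interpolation=cv2.INTER_CUBIC),'s2.png')"
```

```text
t 6.15 pos [ 0.557  -0.0541  0.1421] jaw axis 6.35 tilt [-0.001 -0.001 -1.   ] F [-4.6 -3.5  9.4] T [-0.96  1.31 -0.02] w 0.705 q7 0.29
dp [0.1  0.02 0.14] turn None
```

View pics/s2.png

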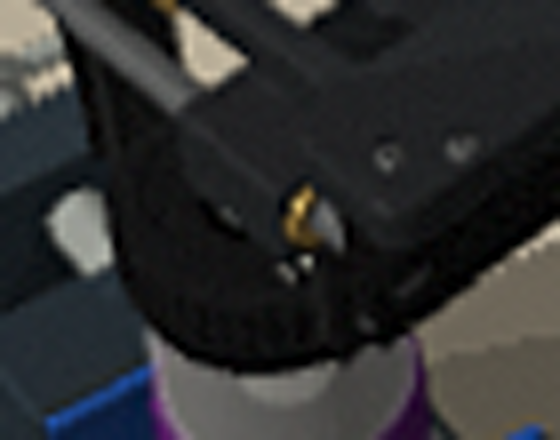

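The pointer is hidden by the gripper, so I'll open, lift and step aside to look.

Call:
move_arm(dp=[[0, 0, 0], [0, 0, 0], [0, 0, 0], [0, 0, -1.5], [0, 0, -3]], turn=[0, 0, 0, 0, 0], jaw=[1, 1, 1, 1, 1])

```text
time: 6.7
position: [0.5565, -0.052, 0.2303]
tool_rot: [-2.091, -2.341, 0.004]
ft_force: [0.9, -0.2, 0.9]
grip_width: 0.979
```

Call:
move_arm(dp=[[2, 0, 0], [4, 0, 0], [5.5, 0, 0], [7, 0, 0], [7, 0, 0]], turn=[0, 0, 0, 0, 0], jaw=[1, 1, 1, 1, 1])

```text
time: 7.2
position: [0.5319, 0.1649, 0.23]
tool_rot: [-2.078, -2.352, -0.002]
ft_force: [-0.3, -0.3, -0.4]
grip_width: 1.002
```

```bash
python3 -c "
from h import *
rel([.557,-.052,.138])
z=lambda im:cv2.resize(im,(400,400),interpolation=cv2.INTER_CUBIC)
t=np.mean([ctrl.get_image('top').astype(float) for _ in range(3)],0).astype(np.uint8);s=np.mean([ctrl.get_image('scene').astype(float) for _ in range(3)],0).astype(np.uint8)
save(np.hstack([z(t[255:295,328:368]),z(s[201:241,237:277])]),'s3.png')"
```

```text
t 7.2 pos [0.5319 0.1649 0.23  ] jaw axis 7.08 tilt [-0.002  0.003 -1.   ] F [-0.3 -0.3 -0.4] T [-0.1   0.08 -0.02] w 1.002 q7 -0.16
dp [-7.29 -0.06  3.04] turn None
```

View pics/s3.png

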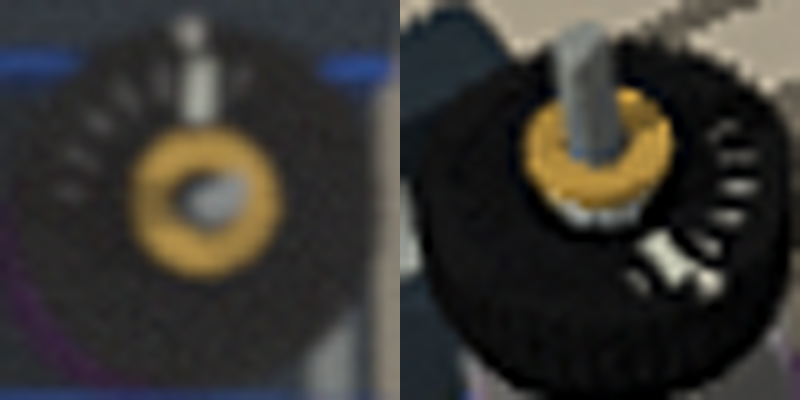

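The pointer is now just counter-clockwise of the zero block (top crop: block (199,88), pointer (190,30)). I'll work out the remaining angle.

Run:
```python
from h import *
f=lambda x,y,o:(np.array([x,y])+.5)/10+np.array(o)-.5
for n,z,p,w,o in(('top',(199,88),(190,30),(204,198),(328,255)),('scene',(270,255),(308,280),(198,147),(237,201))):
    Z,P=[back(n,f(*a,o),.152)[0,:2] for a in(z,p)]; W=back(n,f(*w,o),.161)[0,:2]
    print(n,Z,P,W,'r',np.linalg.norm(Z-W),np.linalg.norm(P-W),'ang',[np.degrees(np.arctan2(*(q-W)[::-1])).round(1) for q in(Z,P)])
    for c in(np.array([.5567,-.0519]),): print([np.degrees(np.arctan2(*(q-c)[::-1])).round(1) for q in(Z,P)])
```

```text
top [ 0.5770026  -0.05212372] [ 0.58675736 -0.05097175] [ 0.55801376 -0.05149872] r 0.018999127209978362 0.02874843470985623 ang [np.float64(-1.9), np.float64(1.1)]
[np.float64(-0.6), np.float64(1.8)]
scene [ 0.57528932 -0.05166744] [ 0.583297   -0.04991593] [ 0.55629063 -0.0514858 ] r 0.018999555650587467 0.027051957293646376 ang [np.float64(-0.5), np.float64(3.3)]
[np.float64(0.7), np.float64(4.3)]
```

About 3.5° clockwise remains. Going back to regrip.

Call:
move_arm(dp=[[-2, 0, 0], [-4, 0, 0], [-6, 0, 0], [-7.2, -0.03, 0], [-7.27, -0.06, 0]], turn=[0, 0, 0, 0, 0], jaw=[1, 1, 1, 1, 1])

```text
time: 8.0
position: [0.556, -0.0702, 0.2314]
tool_rot: [2.105, 2.328, -0.002]
ft_force: [-0.4, 0.3, 0.4]
grip_width: 0.999
```

Call:
move_arm(dp=[[0, 0, 0], [0, 0, 0]], turn=[0, 0], jaw=[1, 1])

```text
time: 8.2
position: [0.5565, -0.0619, 0.2307]
tool_rot: [-2.096, -2.339, -0.001]
ft_force: [-0.1, 0.3, 0.2]
grip_width: 0.999
```

```bash
python3 -c "
from h import *
rel([.5567,-.0519,.140])"
```

```text
t 8.2 pos [ 0.5565 -0.0619  0.2307] jaw axis 6.27 tilt [ 0.     0.001 -1.   ] F [-0.1  0.3  0.2] T [-0.05  0.05  0.02] w 0.999 q7 0.26
dp [0.33 0.04 3.02] turn None
```

Call:
move_arm(dp=[[0.33, 0.04, 1], [0.33, 0.04, 2], [0.33, 0.04, 3], [0.33, 0.04, 3], [0.33, 0.04, 3]], turn=[0, 0, 0, 0, 0], jaw=[1, 1, 0.6, 0.5, 0.5])

```text
time: 8.7
position: [0.5569, -0.0498, 0.141]
tool_rot: [-2.091, -2.344, 0.0]
ft_force: [0.2, -0.5, 0.8]
grip_width: 0.819
```

```bash
python3 -c "
from h import *
rel([.5567,-.0519,.140])"
```

```text
t 8.7 pos [ 0.5569 -0.0498  0.141 ] jaw axis 6.53 tilt [-0.001  0.    -1.   ] F [ 0.2 -0.5  0.8] T [-0.1   0.01  0.01] w 0.819 q7 0.28
dp [-0.07 -0.01  0.03] turn None
```

Call:
move_arm(dp=[[-0.05, -0.01, 0], [-0.05, -0.01, 0], [-0.05, -0.01, 0], [-0.05, -0.01, 0], [-0.05, -0.01, 0]], turn=[0, 0, 0, 0, 0], jaw=[0.35, 0.35, 0.35, 0.35, 0.35])

```text
time: 9.2
position: [0.5568, -0.0522, 0.1422]
tool_rot: [-2.093, -2.342, -0.002]
ft_force: [-5.0, 1.3, 5.9]
grip_width: 0.704
```

```bash
python3 -c "
from h import *
rel([.5567,-.0519,.140])"
```

```text
t 9.2 pos [ 0.5568 -0.0522  0.1422] jaw axis 6.43 tilt [ 0.     0.001 -1.   ] F [-5.   1.3  5.9] T [ 0.15  1.15 -0.01] w 0.704 q7 0.29
dp [ 0.01 -0.    0.07] turn None
```

Call:
move_arm(dp=[[0, 0, 0], [0, 0, 0], [0, 0, 0], [0, 0, 0]], turn=[0.4, 0.75, 0.75, 0.75], jaw=[0.35, 0.35, 0.35, 0.35])

```text
time: 9.6
position: [0.5568, -0.0522, 0.1422]
tool_rot: [-2.168, -2.272, -0.002]
ft_force: [-3.9, 0.3, 6.9]
grip_width: 0.708
```

```bash
python3 -c "
from h import *
rel([.5567,-.0519,.140])"
```

```text
t 9.6 pos [ 0.5568 -0.0522  0.1422] jaw axis 2.68 tilt [ 0.     0.001 -1.   ] F [-3.9  0.3  6.9] T [ 0.19  1.13 -0.12] w 0.708 q7 0.22
dp [ 0.01 -0.    0.07] turn None
```

Call:
move_arm(dp=[[0, 0, 0], [0, 0, 0], [0, 0, 0], [0, 0, -1.5], [0, 0, -3]], turn=[0, 0, 0, 0, 0], jaw=[1, 1, 1, 1, 1])

```text
time: 10.1
position: [0.5558, -0.0525, 0.2306]
tool_rot: [-2.168, -2.272, 0.004]
ft_force: [1.0, -0.5, 0.7]
grip_width: 0.986
```

Call:
move_arm(dp=[[1.6, 0, 0], [3.2, -0.1, 0], [4.8, -0.2, 0], [6.4, -0.4, 0], [8, -0.5, 0]], turn=[-1.5, -3, -4.5, -6, -7.5], jaw=[0.6, 0.2, 0.2, 0.2, 0.2])

```text
time: 10.6
position: [0.5301, 0.1885, 0.231]
tool_rot: [1.315, 2.852, 0.002]
ft_force: [0.7, 0.0, 0.1]
grip_width: 0.645
```

Call:
move_arm(dp=[[0, 0, 0], [0, 0, 0], [0, 0, 0]], turn=[-1.5, -3, -4], jaw=[0.2, 0.2, 0.2])

```text
time: 10.9
position: [0.5307, 0.187, 0.2306]
tool_rot: [0.8, 3.037, -0.0]
ft_force: [0.1, -0.1, 0.8]
grip_width: 0.602
```

```bash
python3 -c "
from h import *
rel([.529,.2113,.06],60.4)
z=lambda im:cv2.resize(im,(400,400),interpolation=cv2.INTER_CUBIC)
g=lambda n:np.mean([ctrl.get_image(n).astype(float) for _ in range(3)],0).astype(np.uint8)
t=g('top');s=g('scene')
save(np.hstack([z(t[255:295,328:368]),z(s[201:241,237:277])]),'s4.png');save(s,'s4f.png')"
```

```text
t 10.9 pos [0.5307 0.187  0.2306] jaw axis 60.5 tilt [ 0.001 -0.    -1.   ] F [ 0.1 -0.1  0.8] T [-0.03  0.01  0.02] w 0.602 q7 0.72
dp [0.45 0.68 5.69] turn 0.02
```

View pics/s4.png

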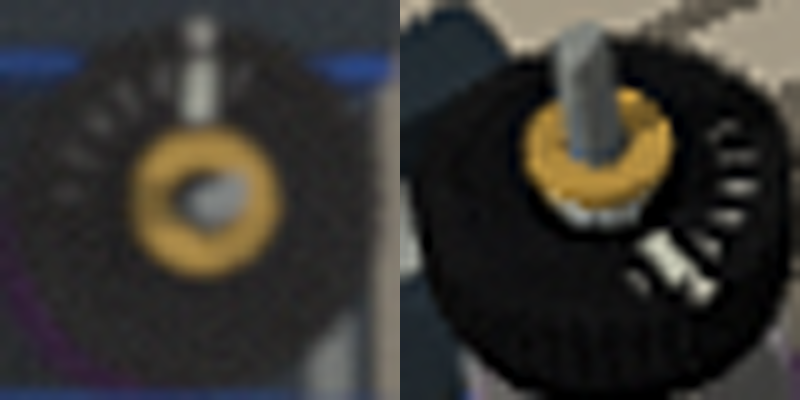

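The pointer now lines up with the zero block in both views (top crop: pointer x≈200, block x≈199). Down onto the knob.

Call:
move_arm(dp=[[0.45, 0.68, 1.5], [0.45, 0.68, 3], [0.45, 0.68, 4.5], [0.45, 0.68, 5.7], [0.45, 0.68, 5.7]], turn=[0, 0, 0, 0, 0], jaw=[0.2, 0.2, 0.2, 0.2, 0.2])

```text
time: 11.7
position: [0.5248, 0.2092, 0.0546]
tool_rot: [-0.808, -3.028, 0.012]
ft_force: [-1.0, 0.2, -0.2]
grip_width: 0.604
```

Call:
move_arm(dp=[[0, 0, 0], [0, 0, 0]], turn=[0, 0], jaw=[0.2, 0.2])

```text
time: 11.9
position: [0.5309, 0.2117, 0.0622]
tool_rot: [0.808, 3.033, 0.005]
ft_force: [-0.0, 0.3, 0.4]
grip_width: 0.6
```

```bash
python3 -c "
from h import *
rel([.529,.2113,.0075],60.4)"
```

```text
t 11.9 pos [0.5309 0.2117 0.0622] jaw axis 60.15 tilt [ 0.004  0.002 -1.   ] F [-0.   0.3  0.4] T [-0.04  0.04  0.01] w 0.6 q7 0.75
dp [ 0.05 -0.05  1.82] turn -0.05
```

Call:
move_arm(dp=[[0, -0.02, 0.5], [0, -0.02, 1.0], [0, -0.02, 1.4], [0, -0.02, 1.65], [0, -0.02, 1.75]], turn=[0, 0, 0, 0, 0], jaw=[0.2, 0.2, 0.2, 0.2, 0.2])

```text
time: 12.4
position: [0.5278, 0.21, 0.0057]
tool_rot: [-0.808, -3.034, 0.002]
ft_force: [-0.7, 0.1, -0.6]
grip_width: 0.602
```

Call:
move_arm(dp=[[0, 0, 0], [0, 0, 0]], turn=[0, 0], jaw=[0.2, 0.2])

```text
time: 12.6
position: [0.529, 0.2105, 0.0074]
tool_rot: [0.808, 3.035, 0.001]
ft_force: [0.9, -0.5, -0.3]
grip_width: 0.598
```

```bash
python3 -c "
from h import *
rel([.529,.2113,.0075],60.4)"
```

```text
t 12.6 pos [0.529  0.2105 0.0074] jaw axis 60.18 tilt [ 0.001  0.    -1.   ] F [ 0.9 -0.5 -0.3] T [ 0.   -0.01  0.06] w 0.598 q7 0.78
dp [ 0.01  0.02 -0.  ] turn -0.04
```

Call:
move_arm(dp=[[0, 0, 0], [0, 0, 0], [0, 0, 0], [0, 0, 0], [0, 0, 0]], turn=[0, 0, 0, 0, 0], jaw=[-0.3, -0.8, -0.8, -0.8, -0.8], grip_force=15)

```text
time: 13.1
position: [0.5287, 0.2106, 0.0073]
tool_rot: [0.808, 3.036, 0.0]
ft_force: [1.0, 0.1, 0.1]
grip_width: 0.231
```

Call:
move_arm(dp=[[0, 0, 0], [0, 0, 0], [0, 0, 0]], turn=[0, 0, 0], jaw=[-0.8, -0.8, -0.8], grip_force=50)

```text
time: 13.4
position: [0.5287, 0.2106, 0.0073]
tool_rot: [0.808, 3.036, 0.001]
ft_force: [-0.2, 0.9, 1.2]
grip_width: 0.225
```

```bash
python3 -c "
from h import *
rel([.529,.2105,.23],60.4)
im=ctrl.get_image('scene')[165:225,325:405]
save(cv2.resize(im,None,fx=7,fy=7,interpolation=cv2.INTER_CUBIC),'s5.png')"
```

```text
t 13.4 pos [0.5287 0.2106 0.0073] jaw axis 60.19 tilt [ 0.  0. -1.] F [-0.2  0.9  1.2] T [0.1  0.03 0.01] w 0.225 q7 0.78
dp [-0.01  0.   -7.42] turn -0.04
```

View pics/s5.png

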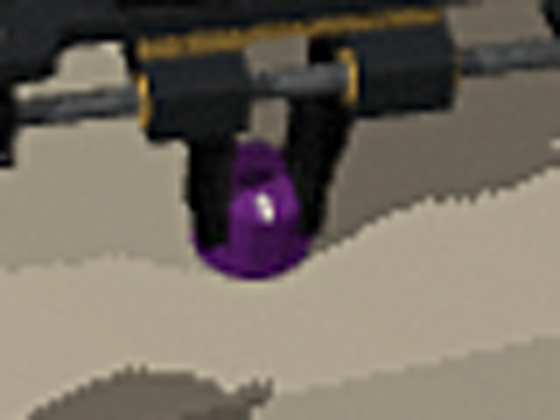

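The knob is held squarely across its wing with the white line toward the camera (opening 19.6 mm). Lifting, moving over the mill and turning it.

Call:
move_arm(dp=[[0, 0, -0.5], [0, 0, -2], [0, 0, -3.5], [0, 0, -5.5], [0, 0, -7.2]], turn=[0, 0, 0, 0, 0], jaw=[-0.8, -0.8, -0.8, -0.8, -0.8])

```text
time: 13.95
position: [0.5283, 0.2098, 0.2151]
tool_rot: [0.809, 3.035, 0.001]
ft_force: [0.1, 0.9, -0.7]
grip_width: 0.223
```

Call:
move_arm(dp=[[-0.8, -1.1, -0.3], [-1.6, -2.2, -0.3], [-2.4, -3.3, -0.3], [-3.2, -4.4, -0.3], [-4, -5.5, -0.3]], turn=[-1.2, -2.4, -3.6, -4.8, -6], jaw=[-0.8, -0.8, -0.8, -0.8, -0.8])

```text
time: 14.45
position: [0.5505, 0.0057, 0.2223]
tool_rot: [-0.011, 3.14, 0.001]
ft_force: [1.0, 0.0, 0.3]
grip_width: 0.222
```

Call:
move_arm(dp=[[0, 0, 0], [0, 0, 0], [0, 0, 0], [0, 0, 0], [0, 0, 0]], turn=[-1.2, -2.4, -3.6, -4.8, -4.8], jaw=[-0.8, -0.8, -0.8, -0.8, -0.8])

```text
time: 14.95
position: [0.5506, 0.0072, 0.222]
tool_rot: [-0.657, 3.071, 0.0]
ft_force: [-0.2, 1.1, -0.6]
grip_width: 0.229
```

```bash
python3 -c "
from h import *
rel([.5567,-.0519,.225],114)"
```

```text
t 14.95 pos [0.5506 0.0072 0.222 ] jaw axis 114.17 tilt [ 0.001  0.    -1.   ] F [-0.2  1.1 -0.6] T [ 0.04  0.06 -0.04] w 0.229 q7 1.99
dp [ 0.62 -1.88 -0.1 ] turn 0.03
```

Call:
move_arm(dp=[[0.3, -0.9, 0], [0.62, -1.88, 0], [0.62, -1.88, 0], [0.62, -1.88, 0.4], [0.62, -1.88, 0.8]], turn=[0, 0, 0, 0, 0], jaw=[-0.8, -0.8, -0.8, -0.8, -0.8])

```text
time: 15.45
position: [0.5568, -0.0503, 0.1965]
tool_rot: [-0.658, 3.071, 0.001]
ft_force: [-0.2, -0.1, -1.0]
grip_width: 0.224
```

Call:
move_arm(dp=[[0, 0, 0], [0, 0, 0], [0, 0, 0]], turn=[0, 0, 0], jaw=[-0.8, -0.8, -0.8])

```text
time: 15.75
position: [0.557, -0.0508, 0.1973]
tool_rot: [-0.659, 3.071, -0.0]
ft_force: [-0.6, -0.4, -0.2]
grip_width: 0.223
```

```bash
python3 -c "
from h import *
rel([.5567,-.0519,.190],114)
z=lambda im:cv2.resize(im,(400,400),interpolation=cv2.INTER_CUBIC)
g=lambda n:np.mean([ctrl.get_image(n).astype(float) for _ in range(3)],0).astype(np.uint8)
s=g('scene')
save(z(s[180:230,232:282]),'s6.png')"
```

```text
t 15.75 pos [ 0.557  -0.0508  0.1973] jaw axis 114.23 tilt [ 0.  0. -1.] F [-0.6 -0.4 -0.2] T [ 0.07  0.03 -0.01] w 0.223 q7 2.12
dp [ 0.02 -0.03  0.24] turn 0.05
```

View pics/s6.png

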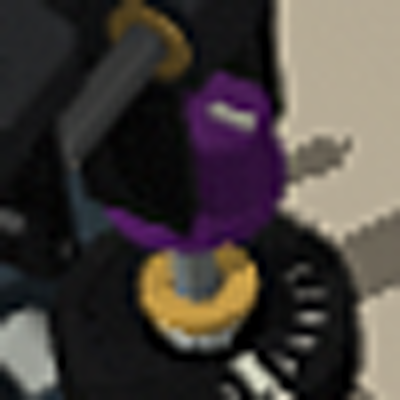

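The knob's skirt (centred near crop x≈195) sits over the shaft (x≈197). Starting down gently.

Call:
move_arm(dp=[[0.02, -0.03, 0.1], [0.02, -0.03, 0.2], [0.02, -0.03, 0.3], [0.02, -0.03, 0.4], [0.02, -0.03, 0.4]], turn=[0, 0, 0, 0, 0], jaw=[-0.8, -0.8, -0.8, -0.8, -0.8])

```text
time: 16.4
position: [0.5563, -0.0525, 0.1845]
tool_rot: [0.658, -3.071, -0.0]
ft_force: [-0.2, -0.1, 0.2]
grip_width: 0.224
```

```bash
python3 -c "
from h import *
rel([.5567,-.0519,.190],114)"
```

```text
t 16.4 pos [ 0.5563 -0.0525  0.1845] jaw axis 114.18 tilt [-0.001 -0.    -1.   ] F [-0.2 -0.1  0.2] T [ 0.03 -0.03 -0.02] w 0.224 q7 2.12
dp [-0.02  0.01 -0.18] turn 0.04
```

No force with the underside 7 mm below the tip, so it has entered. Continuing.

Call:
move_arm(dp=[[0, 0, 0.12], [0, 0, 0.24], [0, 0, 0.36], [0, 0, 0.48], [0, 0, 0.5]], turn=[0, 0, 0, 0, 0], jaw=[-0.8, -0.8, -0.8, -0.8, -0.8], grip_force=60)

```text
time: 16.9
position: [0.5565, -0.0525, 0.1695]
tool_rot: [0.658, -3.071, -0.0]
ft_force: [-1.5, 1.1, 0.1]
grip_width: 0.221
```

```bash
python3 -c "
from h import *
rel([.5567,-.0519,.1623],114)"
```

```text
t 16.9 pos [ 0.5565 -0.0525  0.1695] jaw axis 114.18 tilt [-0.001 -0.    -1.   ] F [-1.5  1.1  0.1] T [0.1  0.34 0.  ] w 0.221 q7 2.13
dp [-0.02  0.01  0.24] turn 0.04
```

Now compressing the spring in small steps.

Call:
move_arm(dp=[[0, 0, 0.08], [0, 0, 0.16], [0, 0, 0.24], [0, 0, 0.3], [0, 0, 0.3]], turn=[0, 0, 0, 0, 0], jaw=[-0.8, -0.8, -0.8, -0.8, -0.8])

```text
time: 17.4
position: [0.5565, -0.0525, 0.1624]
tool_rot: [-0.658, 3.072, 0.001]
ft_force: [-5.5, 0.9, 8.6]
grip_width: 0.225
```

Call:
move_arm(dp=[[0, 0, 0.1], [0, 0, 0.15], [0, 0, 0.15]], turn=[0, 0, 0], jaw=[-0.8, -0.8, -0.8])

```text
time: 17.7
position: [0.5566, -0.0525, 0.162]
tool_rot: [-0.657, 3.071, 0.004]
ft_force: [-15.1, 1.6, 30.8]
grip_width: 0.224
```

```bash
python3 -c "
from h import *
rel([.5567,-.0519,.1623],114)"
```

```text
t 17.7 pos [ 0.5566 -0.0525  0.162 ] jaw axis 114.17 tilt [ 0.001  0.003 -1.   ] F [-15.1   1.6  30.8] T [0.39 3.52 0.01] w 0.224 q7 2.14
dp [-0.01  0.02 -0.01] turn 0.03
```

Call:
move_arm(dp=[[0.03, 0.01, -0.05], [0.03, 0.01, -0.05], [0.03, 0.01, -0.05], [0.03, 0.01, -0.05], [0.03, 0.01, -0.05]], turn=[0, 0, 0, 0, 0], jaw=[-0.8, -0.8, -0.8, -0.8, -0.8])

```text
time: 18.2
position: [0.5566, -0.0525, 0.1621]
tool_rot: [-0.657, 3.069, 0.002]
ft_force: [-8.9, 1.7, 21.5]
grip_width: 0.221
```

```bash
python3 -c "
from h import *
rel([.5567,-.0519,.1623],114)
z=lambda im:cv2.resize(im,(480,480),interpolation=cv2.INTER_CUBIC)
g=lambda n:np.mean([ctrl.get_image(n).astype(float) for _ in range(3)],0).astype(np.uint8)
s=g('scene')
save(z(s[190:250,227:287]),'s7.png')
rel([.5567,-.0519,.1623],114)"
```

```text
t 18.2 pos [ 0.5566 -0.0525  0.1621] jaw axis 114.18 tilt [ 0.002  0.002 -1.   ] F [-8.9  1.7 21.5] T [0.34 2.11 0.06] w 0.221 q7 2.14
dp [-0.01  0.01 -0.01] turn 0.04
t 18.35 pos [ 0.5565 -0.0525  0.1621] jaw axis 114.18 tilt [ 0.002  0.002 -1.   ] F [-9.8  1.1 21.8] T [0.32 2.11 0.04] w 0.225 q7 2.14
dp [-0.01  0.02 -0.01] turn 0.04
```

View pics/s7.png

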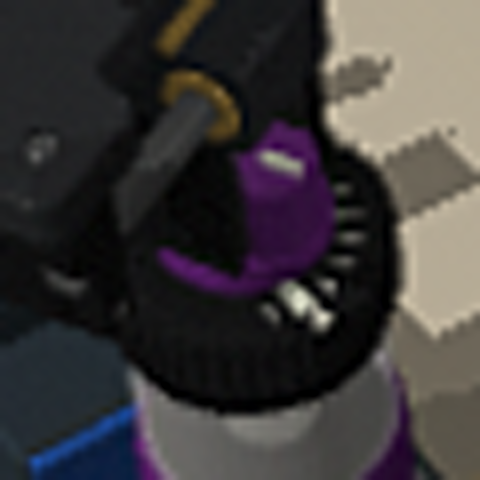

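The knob is fully down at crop (260,230), close to the dial with no washer showing. The pointer and zero block still line up at about (300,300). The arm is stable at z 0.162 with about 22 N pressing, which is spring plus stop. Handing in.

```bash
python3 -c "
from h import *
print(ctrl.close_job())"
```

```text
the job is handed in; nothing more can be done
None
```

The ring is set to zero, and the knob is on the shaft and held pressed right down, so the clip can go in. I handed the job in at about 18.4 s of the 48 s.

- **Ring:** I turned it clockwise in two grips, 70° and then 3.75°. The first look showed it about 3.5° short. After the second turn the pointer lined up with the zero mark from both cameras, and the scene camera still showed it lined up at the end.
- **Knob:** I picked it up across the wing, turned it so its flat pointed about 24° in the world frame, and slid it on. It went down freely until it met the spring.
- **Last readings:** The tool was at z 0.162 m, which puts the knob's underside at about 0.155 m, its fully home height. It was pressing with about 22 N, of which the spring should account for about 10 N and the stop the rest. The grip was set to 60 N and the opening stayed at about 20 mm with no slip seen.
- **Imperfect:** About 9 N of side force was left along x. The press briefly reached 31 N before I eased it off.
- **Less certain:** The shaft angle came from a coarse image estimate, about ±6°, and only the free entry confirmed it.
- **Other items:** The gripper never went near the gear, tape roll or power bank, but I did not check them again at the end.

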